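# Drive the taper key into the crank hub of the dough roller

## Robot

A 6-joint arm with a two-finger parallel gripper is mounted at the origin on a cart in front of the work surface, level with it; the furniture and walls round the work are solid. World frame = base frame: x ahead of the robot, y to its left, z up, the work surface at z = 0. Lengths are in mm, angles in rad, forces in N, time in s.
With the tool pointing down it reaches from about 275 to 1000 mm from the base axis. Payload 8.4 kg.
Tool frame: the origin (TCP) lies on the centre line of the jaws, within the pads' length; the fingertips stand r.tip_reach ahead of it and the grasp point (between the pads) lies 3 mm ahead of it (r.tip_reach is the distance from the TCP to the fingertips, in mm); z points along the fingers, y is the direction in which the jaws open and shut (so a half turn about z gives the same grasp; the last joint's range is limited). The gripper opens to 85 mm and grips with 20 to 120 N. Pads are 22 mm wide; open, the fingers measure 114 mm over their backs; the gripper's body (76 mm by 85 mm) begins 54 mm behind the grasp point. The pads swing forward as they close: fully open they stand 13 mm farther back than shut.
Start: joints at [1.184, 0.353, 1.633, -0, 1.155, -0.002], TCP at [234.607, 579.299, 253.281] pointing down, gripper open.
Joint ranges: [-2.63, 2.63], [-0.92, 2.1], [0.06, 2.66], [-1.3, 4.44], [0, 2.69], [-3.02, 3.02]. Speed limits (rad/s): [2.22, 2.22, 2.79, 3.14, 3.14, 3.14].

## Interface

Orientations are given as [roll, pitch, yaw] about the fixed x, y, z axes, in that order (R = Rz(yaw) Ry(pitch) Rx(roll)).
In Python, from rig import sense, optics, r, nets gives the robot as it stands. The module is installed in compiled form; this text tells all that it offers.
- The arm moves only by the tool carry_out, never from a script. Its argument "increments" is a list that holds one entry, the list of rows, each a list of 6 numbers: the shift along the tool's x, y, z normalised to -1 to 1, where 1 is 40 cm, then the turn, a rotation vector about the tool's x, y, z normalised to -1 to 1, where 1 is 60 degrees. A call has 1 to 5 rows; each row is the pose to reach, as a shift and turn from the pose commanded when the call began, along the tool's axes at that moment; what a row does not reach only later rows make up. A row lasts 1/12 s, in which the tool goes at most 41.7 mm and 7.16 degrees, less where a joint would pass 70% of its speed; a pose out of reach is approached as far as the arm can. A call with a number of a shift or a turn outside -1 to 1 is refused whole. A call with a gripper value outside its range is refused whole. "hand" is the closure, from 0 (fully open) to 1 (shut), set as the call begins (left out, the last holds). The fingers move at their own pace and stop on an object; "squeeze" is the grip in N (left out, the last holds). Time passes only in rows, so rows that repeat a pose let the fingers close. It gives the time, the measured TCP pose, the force and the opening at its end, in the units of the state.
- sense(): the state, without advancing time (a new reading comes with each control period).
- optics.grab_frame(name): name is "side" or "top" or "wrist"; returns a dict with "img" (400x640x3 uint8, red, green, blue), "range_z" (400x640 float32, mm along the optical axis (not along the pixel's ray), 0 where there is no reading), "fov_y" (degrees; the focal length in pixels is half the picture's height over the tangent of half this angle, whatever the lens; pixels are square), "cx", "cy" (the principal point, pixels), "k1" (the pictures are not rectified: a ray, as slopes to the right and down, at radius r is drawn at 1 + k1 r^2 times it, then the intrinsics apply), "R" (3x3) and "t" (3): a world point X has camera coordinates R X + t. Camera axes: x right, y down, z forward; pixel columns grow to the right and rows downward; lengths in mm; the calibration is good to about 2 mm. A picture is of the moment at which its call begins.
- r.sign_off(): hands the job in, once; it reports no verdict.
Trained networks look in the newest picture that a camera, given by its name, has taken for a name from the list of things; names that differ only in an ending like _2 or _b are one class to them, and where a whole thing is asked for, a point or a joint stands for the part that bears it (a point fixed in the world has none). Each returns a list of dicts, best first, with "confidence" (0 to 1); they miss things now and then, are a little off and sometimes report something else, mostly with a low value. They report only what shows in the picture. A call takes as long as a camera call. They do not tell look-alikes from the thing itself.
- nets.trace(target, camera): "mask" (400x640 bool, what is visible of it).
- nets.tip_of(target, camera): "point" ([x, y, z] in mm, in world coordinates, good to about 4 mm: a listed point, or the origin of a listed thing).
The state is a dict: "clock": time; "qpos": joint angles; "qvel": joint speeds; "joint_efforts": joint torques, N m; "eef_pos": TCP position; "tcp_rot": TCP orientation; "contact_force": force on the tool from outside, world axes, zero at the start; "wrist_torque": the same for the moment, N m; "opening": opening from 0.0 (shut) to 1.0 (fully open).
Only numpy, scipy, OpenCV 4.12 (cv2) and the standard library are available. Lean on these libraries where they do the work, as an engineer would, in place of code of your own. Each camera call takes 0.05 s, during which the arm holds its last target.

## Task

The crank hub of the dough roller sits loose on its square shaft. Pick up the loose steel taper key, slide it thin end first along the top of the shaft into the gap between shaft and hub, and tap or press it in with the fingers until it is wedged tight and stays put by itself, without forcing it: a push of about 12 N is right, and never push harder than 15 N. Leave the other kitchen things where they are.

Things in the scene. Friction and masses are not known exactly. Their poses are not given: they have to be found in the camera images.
- taper_key: the taper key: steel wedge with a gib head, 94 mm long, 16 mm wide, 120 g, lying on its flat underside. Origin: middle of the lower edge of the thin end. x points from head to thin end (the way it is driven), z up, y across. Wedge: x = 0 (7 mm thick) to -80 mm (17 mm thick), taper 1:8 on its top face; head: x = -80 to -94 mm, 24 mm high, 16 mm wide
- key_head (a point): centre of the flat end face of the key's head, the face to tap on (16 mm wide, 24 mm high); 94 mm behind the thin end, 12 mm above the underside; axes as the key
- dough_roller: hand-cranked dough roller, a steel machine fixed to the worktop. Origin: on the worktop below the hub's front face; x points level along the shaft into the machine (the way the key is driven), y left, z up. Hub: dark block, x = 0 to 56 mm, 48 mm wide, top up to 133 mm high. Square shaft (20 mm): flat top 100 mm high, stands out 47 mm before the hub. The machine proper: from x = 68 mm, up to 140 mm high
- keyway (a point): middle of the keyway's mouth on the shaft's flat top, in the plane of the hub's front face; axes as the roller. The keyway is the 20 mm wide passage above it, through the hub (56 mm, open ends); floor: the shaft's flat; roof: slopes down inward 1:8 like the key, 9.5 to 13.8 mm over the floor at the mouth (not known which), so the key binds with its thin end 20 to 54 mm past the mouth
- keyway_end (a point): the keyway's far end on the shaft's flat, 56 mm past the mouth. Once the key binds, the sprung shaft yields down (18 N per mm), so the push along x grows by about 2 to 3 N per mm driven; friction (about 0.6) then holds the key. A push of 9 to 15 N makes it tight (contact forces of shaft and hub on it sum to over 12 N); a push past 15 N over-drives it (sum over 33 N, damage)
- crank_handle (a point): front end of the wooden crank handle, an obstacle 27 mm thick that runs 70 mm back from here along the roller's x; it is on the roller's -y side, lower than the shaft, on an arm from the hub; axes as the roller
- salt_shaker: glass salt shaker with a grey cap, 44 mm across, 90 mm high, a bystander; origin under its centre
- apple: red apple, 78 mm, a bystander; origin under its centre
- lemon: yellow lemon, 78 mm long, a bystander; origin under its centre
There are look-alikes about, which are no part of the job. Several things have the shape of the taper_key; the one meant has the colours described above.

How it is judged:
By the outcome, as a careful person would: the job done as asked, in the order asked, and still so for the second after the job is handed in, with the robot touching nothing.
It also fails if it takes over 58 s, if anything falls off the work surface, if the arm or the gripper's body presses on something with over 40 N, if the wrist force passes 120 N, or if a joint passes its speed limit or range.

## Working session

There is one attempt and no reset: what is moved stays moved. The work goes in short steps, Python scripts to look and compute and a tool call to move; the robot and the scene stay as the last step left them, time stands still between calls to the robot, and variables do not carry over. Pictures are saved under pics/ and viewed, and the job is handed in when it is done.

Besides the shell and the picture viewer there is one more tool, called after "Request:" by a JSON object that holds its "op" and its "data". carry_out: Moves the arm, as the interface text tells. Its arguments: {"type":"object","properties":{"increments":{"type":"array","items":{"type":"array","items":{"type":"array","items":{"type":"number","minimum":-1,"maximum":1}}}},"hand":{"type":"number"},"squeeze":{"type":"number"}},"required":["increments"]}

```bash
mkdir -p pics
cat > h.py <<'E'
import numpy as np, cv2
from rig import sense, optics, r, nets
def save(f,name): cv2.imwrite('pics/'+name, cv2.cvtColor(f['img'],cv2.COLOR_RGB2BGR))
def K(f): 
    fl=200/np.tan(np.radians(f['fov_y'])/2); return np.array([[fl,0,f['cx']],[0,fl,f['cy']],[0,0,1]])
def D(f): return np.array([f['k1'],0,0,0,0.])
def cloud(f):
    vv,uu=np.mgrid[0:400,0:640]
    p=cv2.undistortPoints(np.stack([uu,vv],-1).reshape(-1,1,2).astype(float),K(f),D(f)).reshape(400,640,2)
    z=f['range_z']; c=np.dstack([p[...,0]*z,p[...,1]*z,z])
    return (c-f['t'])@f['R']   # R^T(c-t)
def proj(f,X):
    return cv2.projectPoints(np.atleast_2d(X).astype(float),cv2.Rodrigues(f['R'])[0],np.array(f['t'],float),K(f),D(f))[0].reshape(-1,2)
E
python3 - <<'E'
from h import *
for c in ['side','top','wrist']:
    f=optics.grab_frame(c); save(f,c+'0.png'); np.save(c+'0.npy',f,allow_pickle=True)
    print(c,f['fov_y'],f['k1'],(-f['R'].T@f['t']).round())
    for n in ['taper_key','key_head','dough_roller','keyway','keyway_end','crank_handle','salt_shaker','apple','lemon']:
        print(n,[(np.round(d['point']),round(d['confidence'],2)) for d in nets.tip_of(n,c)])
print(r.tip_reach,sense())
E
```

```text
side 49.66423400123558 0.03028798560890786 [398. 828. 779.]
taper_key [(array([414., 340.,   0.]), 0.91), (array([576., 230.,  -2.]), 0.8), (array([538.,  64.,  -2.]), 0.54)]
key_head [(array([490., 294.,  10.]), 0.83), (array([587., 150.,   8.]), 0.74)]
dough_roller []
keyway [(array([538., -77.,  99.]), 0.8)]
keyway_end [(array([593., -96., 100.]), 0.59), (array([481., 239.,  11.]), 0.59)]
crank_handle [(array([ 470., -156.,   38.]), 0.67)]
salt_shaker [(array([ 573., -303.,    2.]), 0.74)]
apple [(array([614., 381.,   2.]), 0.89)]
lemon []
top 57.3953878252216 -0.0480182674817261 [421.  21. 995.]
taper_key [(array([580., 231.,  -1.]), 0.82), (array([413., 338.,   4.]), 0.73), (array([540.,  64.,   1.]), 0.56)]
key_head [(array([584., 149.,  12.]), 0.78), (array([493., 299.,  14.]), 0.77), (array([482., 239.,   8.]), 0.73)]
dough_roller [(array([536., -85.,   3.]), 0.81)]
keyway [(array([536., -83., 102.]), 0.89)]
keyway_end [(array([ 595., -102.,  101.]), 0.7)]
crank_handle [(array([ 469., -156.,   31.]), 0.86)]
salt_shaker [(array([ 570., -302.,    2.]), 0.87)]
apple [(array([611
[... 250 characters left out ...]
haker []
apple []
lemon []
22.0 {'clock': 1.5, 'qpos': array([ 1.18355464e+00,  3.53012866e-01,  1.63343906e+00,  4.16668145e-05,
        1.15520425e+00, -2.37585814e-03]), 'qvel': array([-0.00170162, -0.00066936,  0.00053749,  0.00045055, -0.00250574,
       -0.00064612]), 'joint_efforts': array([ 3.93445553e-04, -6.05148125e+01, -3.42439055e+01, -6.48505932e-06,
        9.27716465e-04, -3.26660495e-05]), 'eef_pos': array([234.61318469, 579.27056995, 253.25618622]), 'tcp_rot': array([-3.14152922e+00, -3.82697850e-05,  2.75671000e+00]), 'contact_force': array([ 0.54535744, -0.13572941,  0.34679308]), 'wrist_torque': array([-0.01750991,  0.04341847, -0.00488818]), 'opening': 1.00051826454245}
```

View pics/side0.png

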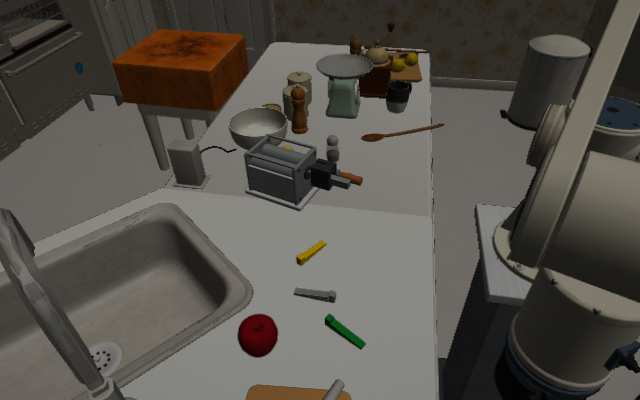

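View pics/top0.png

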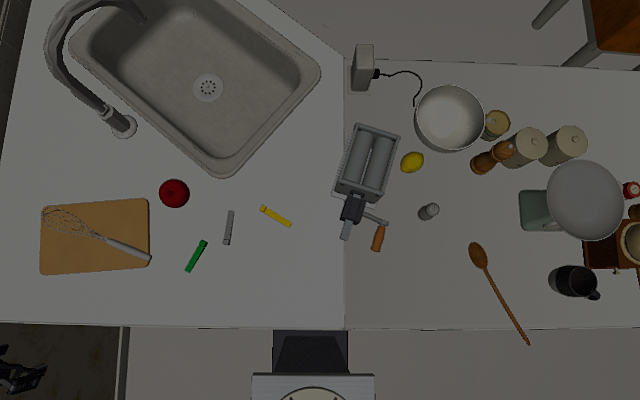

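The side view shows three key-shaped things: yellow (311,252), grey (315,295) and green (345,331). In the top view they are at (275,216), (228,227) and (196,256). Steel means the grey one. I'll check it in a close crop and measure it and the roller.

Run:
```python
from h import *
fs={c:np.load(c+'0.npy',allow_pickle=True).item() for c in ['side','top']}
t=fs['top'];s=fs['side']
a=cv2.resize(t['img'][195:265,180:280],(400,280),interpolation=cv2.INTER_CUBIC)
b=cv2.resize(s['img'][270:320,270:370],(400,200),interpolation=cv2.INTER_CUBIC)
c=cv2.resize(t['img'][170:270,320:400],(400,500),interpolation=cv2.INTER_CUBIC)
d=cv2.resize(s['img'][130:210,240:370],(400,246),interpolation=cv2.INTER_CUBIC)
im=np.zeros((560,800,3),np.uint8);im[:280,:400]=a;im[280:480,:400]=b;im[:500,400:]=c
cv2.imwrite('pics/crop1.png',im[...,::-1]); cv2.imwrite('pics/crop2.png',cv2.resize(d,(800,492))[...,::-1])
for n,f in fs.items():
    P=cloud(f)
    # key
    m=(abs(P[...,0]-525)<75)&(abs(P[...,1]-235)<40)&(P[...,2]>4)&(P[...,2]<40)
    Q=P[m]; hsv=cv2.cvtColor(f['img'],cv2.COLOR_RGB2HSV)[m]
    g=hsv[:,1]<60;Q=Q[g]
    rc=cv2.minAreaRect(Q[:,:2].astype(np.float32)); print(n,'key',len(Q),rc,np.percentile(Q[:,2],[2,50,98]).round(1))
    print(cv2.boxPoints(rc).round(1).tolist())
    bg=P[(abs(P[...,0]-525)<75)&(abs(P[...,1]-235)<40)][:,2]; print('table z',np.median(bg))
    # roller shaft top
    m=(abs(P[...,0]-540)<90)&(abs(P[...,1]+85)<60)
    Q=P[m]
    for lo,hi in [(90,106),(122,136),(136,146)]:
        q=Q[(Q[:,2]>lo)&(Q[:,2]<hi)]
        if len(q)>5:
            rc=cv2.minAreaRect(q[:,:2].astype(np.float32)); print(lo,hi,len(q),np.median(q[:,2]).round(1),rc,cv2.boxPoints(rc).round(0).tolist())
```

```text
side key 338 ((522.2671508789062, 228.10116577148438), (107.12237548828125, 44.515567779541016), 2.7795870304107666) [ 4.5 11.6 24.4]
[[467.70001220703125, 247.6999969482422], [469.79998779296875, 203.3000030517578], [576.7999877929688, 208.5], [574.7000122070312, 252.89999389648438]]
table z 0.015091992276203718
90 106 354 98.4 ((557.4940795898438, -77.46281433105469), (99.85429382324219, 128.64236450195312), 72.09955596923828) [[481.0, -105.0], [603.0, -145.0], [634.0, -50.0], [512.0, -10.0]]
122 136 373 128.2 ((582.8440551757812, -87.65434265136719), (100.14067840576172, 90.04573059082031), 73.03492736816406) [[525.0, -122.0], [611.0, -149.0], [641.0, -53.0], [554.0, -27.0]]
136 146 20 136.6 ((617.8685302734375, -107.47872924804688), (71.96903228759766, 6.651604175567627), 71.96622467041016) [[604.0, -141.0], [610.0, -143.0], [632.0, -74.0], [626.0, -72.0]]
top key 267 ((525.3287963867188, 235.76055908203125), (144.36639404296875, 78.5279541015625), 0.23187440633773804) [ 4.2 12.2 26.2]
[[453.0, 274.70001220703125], [453.29998779296875, 196.1999969482422], [597.7000122070312, 196.8000030517578], [597.4000244140625, 275.29998779296875]]
table z 1.2185680340749445
90 106 282 100.0 ((557.3355102539062, -81.71104431152344), (88.5086441040039, 126.64453887939453), 71.4815902709961) [[483.0, -104.0], [603.0, -144.0], [631.0, -60.0], [511.0, -20.0]]
122 136 550 129.0 ((582.6605834960938, -102.0716552734375), (96.27845001220703, 84.73831176757812), 1.7064818143844604) [[533.0, -61.0], [536.0, -146.0], [632.0, -143.0], [630.0, -58.0]]
136 146 73 137.1 ((621.4802856445312, -101.653564453125), (88.8421859741211, 9.091337203979492), 74.2470932006836) [[605.0, -143.0], [614.0, -146.0], [638.0, -60.0], [629.0, -58.0]]
```

```bash
ls pics
```

```text
crop1.png
crop2.png
side0.png
top0.png
wrist0.png
```

View pics/crop1.png

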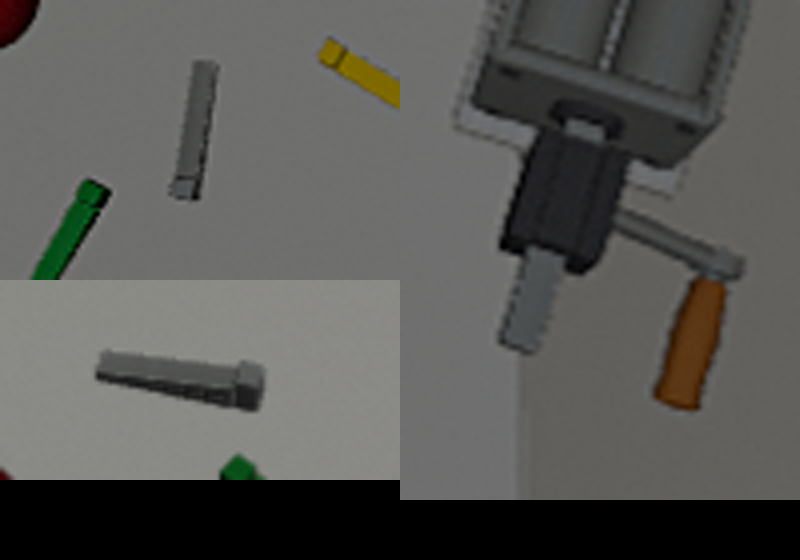

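View pics/crop2.png

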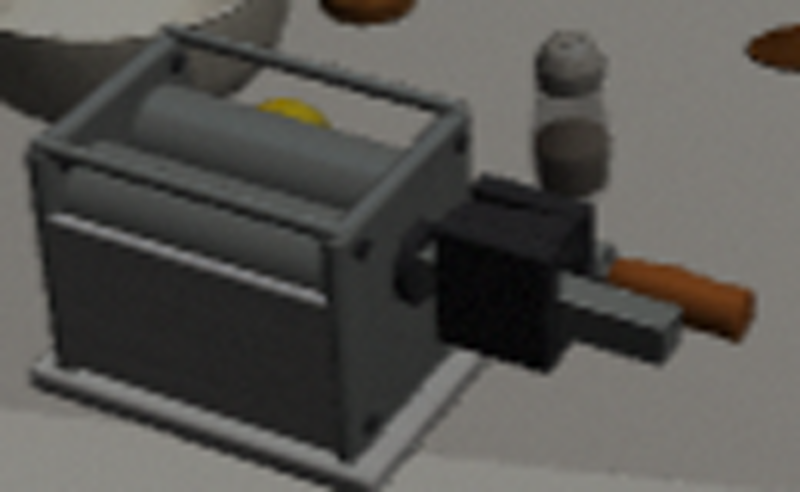

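The grey key at top (228,227) is bare steel, lying head toward the robot, with the thin end toward +x. The roller's shaft and hub are at top (350,215), and the handle is at (377,238). Next I'll refine both poses.

```bash
cat > fit.py <<'E'
from h import *
from scipy.optimize import minimize
KEY=np.array([[x,y,z] for y in(-8,8) for x,z in((0,0),(0,7),(-80,17),(-80,24),(-94,24),(-94,0))],float)
KP=[KEY[[i for i in range(12) if i%6 in g]] for g in ((0,1,2,3,4,5),)]
def keymask(f,p,q=None):
    x,y,a=p; R=np.array([[np.cos(a),-np.sin(a),0],[np.sin(a),np.cos(a),0],[0,0,1]])
    m=np.zeros((1600,2560),np.uint8)
    W=np.array([[-80,0],[0,0],[0,7],[-80,17]]);H=np.array([[-94,0],[-80,0],[-80,24],[-94,24]])
    for B in (W,H):
        c=np.array([[b[0],s,b[1]] for b in B for s in(-8,8)],float)@R.T+[x,y,0]
        u=(proj(f,c)+.5)*4-.5
        cv2.fillConvexPoly(m,cv2.convexHull(u.round().astype(np.int32)),1)
    return cv2.resize(m*255,(640,400),interpolation=cv2.INTER_AREA)/255.
E
python3 - <<'E'
from fit import *
fs={c:np.load(c+'0.npy',allow_pickle=True).item() for c in ['side','top']}
ob={}
for n,f in fs.items():
    pr=keymask(f,[577,231,-.09])
    best=None
    for d in nets.trace('taper_key',n):
        iou=(d['mask']&(pr>.5)).sum()/(d['mask']|(pr>.5)).sum()
        if best is None or iou>best[0]: best=(iou,d['mask'],d['confidence'])
    print(n,best[0],best[2],best[1].sum(),(pr>.5).sum()); ob[n]=best[1].astype(float)
def cost(p,ns): return sum(abs(keymask(fs[n],p)-ob[n]).sum() for n in ns)
for ns in (['side'],['top'],['side','top']):
    s=np.array([[577,231,-.09],[582,231,-.09],[577,236,-.09],[577,231,-.03]])
    o=minimize(cost,s[0],args=(ns,),method='Nelder-Mead',options=dict(initial_simplex=s)); print(ns,o.x,o.fun)
for n,f in fs.items():
    P=cloud(f)
    for a in (-.31,-.33):
        ex=np.array([np.cos(a),np.sin(a)]);ey=np.array([-ex[1],ex[0]])
        L=np.dstack([(P[...,:2]-[537,-81])@ex,(P[...,:2]-[537,-81])@ey,P[...,2]])
        m=(L[...,2]>95)&(L[...,2]<104)&(L[...,0]>-60)&(L[...,0]<-4)&(abs(L[...,1])<25)
        q=L[m]
        y=[(round(float(np.median(q[(q[:,0]>b)&(q[:,0]<b+15),1])),1)) for b in(-49,-34,-19)]
        print(n,a,len(q),'x',np.percentile(q[:,0],[1,99]).round(1),'y',np.percentile(q[:,1],[2,50,98]).round(1),'z',np.median(q[:,2]).round(1),y)
        m=(L[...,2]>120)&(L[...,2]<140)&(L[...,0]>-20)&(L[...,0]<50)&(abs(L[...,1])<40)
        q=L[m];print(' hub','x',np.percentile(q[:,0],[1,99]).round(1),'y',np.percentile(q[:,1],[2,50,98]).round(1),'z',np.percentile(q[:,2],[5,50,95]).round(1),[(np.percentile(q[(q[:,0]>b)&(q[:,0]<b+15),1],[3,97]).round(1).tolist()) for b in(2,18,34)])
E
```

```text
side 0.9002320185614849 0.6 393 426
top 0.8786764705882353 0.53 250 261
['side'] [ 5.76522856e+02  2.32137366e+02 -7.21421447e-02] 39.12156862745098
['top'] [ 5.76887153e+02  2.31546875e+02 -8.71875000e-02] 27.72941176470588
['side', 'top'] [ 5.76908939e+02  2.31769140e+02 -8.54052140e-02] 65.6078431372549
side -0.31 90 x [-45.3  -4.7] y [-9.   2.  11.6] z 98.8 [1.7, 1.5, 4.1]
 hub x [ 1.1 49.8] y [-19.8   3.8  26.4] z [121.2 127.3 130.5] [[-18.9, 26.4], [-18.9, 25.0], [-19.7, 26.3]]
side -0.33 90 x [-45.4  -4.8] y [-9.6  1.3 11.2] z 98.8 [1.3, 0.6, 3.8]
 hub x [ 0.9 49.5] y [-19.3   3.9  26.7] z [121.2 127.3 130.5] [[-18.8, 26.4], [-18.3, 25.7], [-18.9, 27.1]]
top -0.31 131 x [-43.5  -4.2] y [-9.   0.3  9.6] z 100.3 [0.1, 0.5, 0.3]
 hub x [ 4.2 49.5] y [-21.3   1.3  23.9] z [123.5 128.7 132.3] [[-21.3, 23.2], [-20.9, 23.4], [-19.3, 23.7]]
top -0.33 130 x [-43.5  -4.7] y [-9.6 -0.1  9.1] z 100.3 [-0.3, -0.1, 0.0]
 hub x [ 4.2 49.4] y [-21.1   2.   24.6] z [123.5 128.7 132.3] [[-21.1, 23.4], [-20.4, 23.9], [-18.6, 24.6]]
```

```bash
cat > go.py <<'E'
import sys
from h import *
from scipy.spatial.transform import Rotation as Ro
def go(x,y,z,yaw,roll=np.pi,pitch=0):
    s=sense(); R=Ro.from_euler('xyz',s['tcp_rot']); T=Ro.from_euler('xyz',[roll,pitch,yaw])
    d=R.inv().apply(np.array([x,y,z])-s['eef_pos'])/400; w=(R.inv()*T).as_rotvec()/np.radians(60)
    print('row',np.round(np.r_[d,w],4).tolist(),'clock',s['clock'],'F',s['contact_force'].round(2),'open',round(s['opening'],3))
if __name__=='__main__': go(*map(float,sys.argv[1:]))
E
python3 go.py 497 238.6 110 3.0566
```

```text
row [-0.9277, -0.5432, 0.3582, -0.0, -0.0, -0.2863] clock 1.6 F [ 0.02 -0.15  0.17] open 0.995
```

Request:
{"op": "carry_out", "data": {"increments": [[[-0.9277,-0.5432,0.3582,0,0,-0.2863],[-0.9277,-0.5432,0.3582,0,0,-0.2863],[-0.9277,-0.5432,0.3582,0,0,-0.2863],[-0.9277,-0.5432,0.3582,0,0,-0.2863],[-0.9277,-0.5432,0.3582,0,0,-0.2863]]], "hand": 0, "squeeze": 60}}

```text
clock: 2.02
eef_pos: [355.7, 421.6, 187.2]
tcp_rot: [3.141, 0.0, 3.058]
contact_force: [2.1, 0.6, -0.3]
opening: 0.999
```

```bash
python3 go.py 497 238.6 110 3.0566
```

```text
row [-0.3902, -0.4263, 0.1929, 0.0005, 0.0004, 0.001] clock 2.0167 F [ 2.05  0.63 -0.27] open 0.999
```

Request:
{"op": "carry_out", "data": {"increments": [[[-0.37,-0.4,0.17,0,0,0],[-0.37,-0.4,0.17,0,0,0],[-0.37,-0.4,0.17,0,0,0],[-0.37,-0.4,0.17,0,0,0],[-0.37,-0.4,0.17,0,0,0]]]}}

```text
clock: 2.43
eef_pos: [478.2, 264.5, 125.2]
tcp_rot: [3.141, 0.001, 3.057]
contact_force: [0.1, 0.1, 0.1]
opening: 1.0
```

```bash
python3 go.py 497 238.6 110 3.0566
```

```text
row [-0.0522, -0.0604, 0.038, 0.0004, 0.0006, 0.0001] clock 2.4333 F [0.15 0.06 0.14] open 1.0
```

Request:
{"op": "carry_out", "data": {"increments": [[[-0.038,-0.05,0.038,0,0,0],[-0.038,-0.05,0.038,0,0,0],[-0.038,-0.05,0.038,0,0,0]]]}}

```text
clock: 2.68
eef_pos: [490.8, 243.5, 109.5]
tcp_rot: [-3.141, -0.001, 3.054]
contact_force: [-0.4, 0.2, -0.5]
opening: 1.002
```

Run:
```python
from fit import *
from go import go
go(497,238.6,60,3.0566)
f=optics.grab_frame('wrist'); save(f,'w1.png'); np.save('w1.npy',f,allow_pickle=True)
ob=[(d['confidence'],d['mask']) for d in nets.trace('taper_key','wrist')]
print([(c,m.sum(),np.argwhere(m).mean(0)) for c,m in ob])
pr=keymask(f,[576.9,231.8,-.085])
b=max(ob,key=lambda o:(o[1]&(pr>.5)).sum()/(o[1]|(pr>.5)).sum())[1].astype(float)
print(abs(pr-b).sum(), b.sum())
cost=lambda p: abs(keymask(f,p)-b).sum()
s=np.array([[577,231,-.09],[582,231,-.09],[577,236,-.09],[577,231,-.03]])
o=minimize(cost,s[0],method='Nelder-Mead',options=dict(initial_simplex=s)); print(o.x,o.fun)
print([(d['point'].round(1) if hasattr(d['point'],'round') else d['point'],d['confidence']) for d in nets.tip_of('key_head','wrist')])
```

```text
row [-0.0166, -0.0106, 0.1238, -0.0007, -0.0014, -0.0029] clock 2.6833 F [-0.39  0.23 -0.52] open 1.002
[(0.9, np.int64(2252), array([258.13232682, 312.42184725])), (0.85, np.int64(1311), array([297.07932876, 141.38825324])), (0.59, np.int64(3880), array([154.26804124, 421.22190722])), (0.54, np.int64(1098), array([381.90346084,  15.53734062]))]
522.9098039215686 2252.0
[ 5.76455801e+02  2.30544797e+02 -7.61403699e-02] 125.56078431372548
[([489.4, 297.8, 9.1], 0.97), ([582.7, 147.5, 15.8], 0.75), ([482.2, 237.4, 16.6], 0.58)]
```

View pics/w1.png

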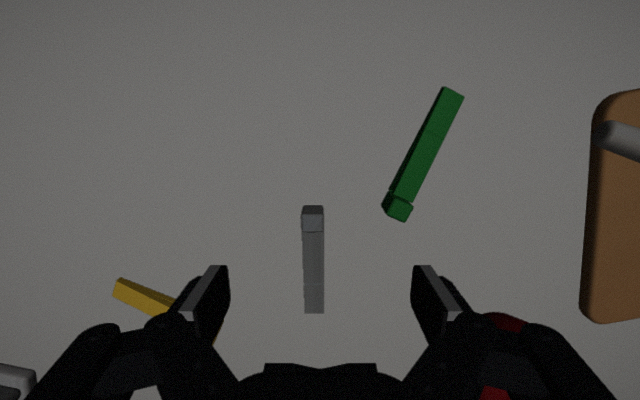

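Wrist view: the grey key is centred between the jaws (head at (313,218), thin end at (313,312)). The green key's head at (398,208) is close to the left finger's path, so I'll half close the gripper before going down.

```bash
python3 go.py 497 237.6 26 3.0600
```

```text
row [-0.0177, -0.0191, 0.2121, 0.0006, 0.0006, -0.0026] clock 2.8333 F [-0.    0.48 -0.05] open 1.0
```

Request:
{"op": "carry_out", "data": {"increments": [[[-0.0177,-0.0191,0.05,0,0,-0.0026],[-0.0177,-0.0191,0.11,0,0,-0.0026],[-0.0177,-0.0191,0.12,0,0,-0.0026],[-0.0177,-0.0191,0.12,0,0,-0.0026]]], "hand": 0.55}}

```text
clock: 3.17
eef_pos: [495.7, 237.2, 61.6]
tcp_rot: [-3.14, -0.002, 3.061]
contact_force: [-1.1, -0.1, 0.2]
opening: 0.46
```

```bash
python3 go.py 497 237.6 26 3.0600
```

```text
row [-0.0034, 0.0014, 0.089, -0.0011, -0.0021, 0.0007] clock 3.1667 F [-1.11 -0.11  0.22] open 0.46
```

Request:
{"op": "carry_out", "data": {"increments": [[[-0.002,0.001,0.045,0,0,0],[-0.002,0.001,0.089,0,0,0],[-0.002,0.001,0.089,0,0,0],[-0.002,0.001,0.089,0,0,0]]]}}

```text
clock: 3.5
eef_pos: [497.6, 237.5, 27.4]
tcp_rot: [-3.141, -0.0, 3.06]
contact_force: [-0.3, 0.1, -0.6]
opening: 0.447
```

```bash
python3 go.py 497 237.6 26 3.0600; python3 -c "
from h import *
f=optics.grab_frame('wrist'); save(f,'w2.png')"
```

```text
row [0.0015, 0.0, 0.0035, -0.0002, -0.0005, 0.0002] clock 3.5 F [-0.34  0.08 -0.57] open 0.447
```

View pics/w2.png

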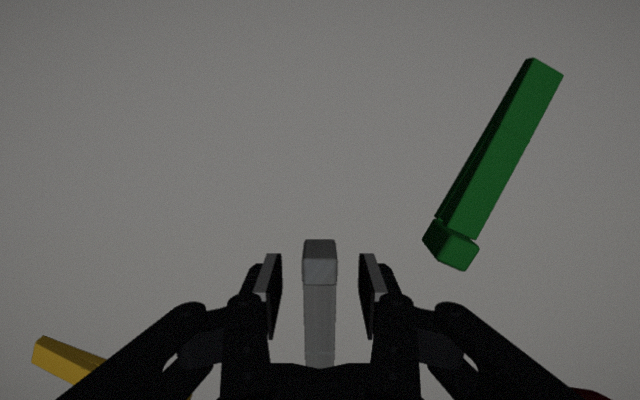

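The key head at (320,262) sits between the pads, well clear of the green key. Closing.

Request:
{"op": "carry_out", "data": {"increments": [[[0,0,0,0,0,0],[0,0,0,0,0,0],[0,0,0,0,0,0],[0,0,0,0,0,0],[0,0,0,0,0,0]]], "hand": 1, "squeeze": 60}}

```text
clock: 3.97
eef_pos: [498.6, 237.5, 28.2]
tcp_rot: [3.14, 0.002, 3.059]
contact_force: [-0.6, 0.1, 8.5]
opening: 0.169
```

Request:
{"op": "carry_out", "data": {"increments": [[[0,0,0,0,0,0],[0,0,-0.05,0,0,0],[0,0,-0.15,0,0,0],[0,0,-0.25,0,0,0],[0,0,-0.35,0,0,0]]]}}

```text
clock: 4.38
eef_pos: [497.3, 236.7, 168.7]
tcp_rot: [-3.141, -0.0, 3.059]
contact_force: [1.3, 0.5, -1.0]
opening: 0.167
```

```bash
python3 go.py 433.6 -46.2 165 2.8266
```

```text
row [0.1006, -0.7179, 0.0095, -0.0003, -0.0004, 0.2221] clock 4.3833 F [ 1.32  0.54 -0.99] open 0.167
```

Request:
{"op": "carry_out", "data": {"increments": [[[0.0335,-0.1,0,0,0,0.05],[0.0335,-0.2,0,0,0,0.1],[0.05,-0.3,0.0095,0,0,0.15],[0.06,-0.4,0.0095,0,0,0.2],[0.07,-0.5,0.0095,0,0,0.2221]]]}}

```text
clock: 4.8
eef_pos: [452.6, 38.4, 163.6]
tcp_rot: [3.141, 0.001, 2.824]
contact_force: [1.6, -0.9, -1.2]
opening: 0.166
```

```bash
python3 go.py 433.6 -46.2 165 2.8266
```

```text
row [-0.0208, -0.2159, -0.0037, 0.0003, 0.0008, -0.002] clock 4.8 F [ 1.56 -0.94 -1.19] open 0.166
```

Request:
{"op": "carry_out", "data": {"increments": [[[-0.02,-0.1,-0.003,0,0,0],[-0.02,-0.17,-0.003,0,0,0],[-0.02,-0.205,-0.003,0,0,0],[-0.02,-0.205,-0.003,0,0,0],[-0.02,-0.205,-0.003,0,0,0]]]}}

```text
clock: 5.22
eef_pos: [435.8, -41.0, 164.7]
tcp_rot: [3.141, 0.001, 2.824]
contact_force: [0.6, 0.3, -0.4]
opening: 0.169
```

Run:
```python
from h import *
from go import go
go(433.6,-46.2,165,2.8266)
ims=[]
for c in ['wrist','top','side']:
    f=optics.grab_frame(c); np.save(c+'3.npy',f,allow_pickle=True); save(f,c+'3.png')
    for n in ['taper_key','key_head','keyway','keyway_end','crank_handle']:
        print(c,n,[(np.round(d['point'],1),round(d['confidence'],2)) for d in nets.tip_of(n,c)])
print(sense()['eef_pos'],sense()['tcp_rot'],sense()['contact_force'])
a=np.load('top3.npy',allow_pickle=True).item()['img'][160:280,310:410]
b=np.load('side3.npy',allow_pickle=True).item()['img'][100:220,230:400]
cv2.imwrite('pics/c3.png',np.hstack([cv2.resize(a,(400,480)),cv2.resize(b,(400,282)) if 0 else cv2.copyMakeBorder(cv2.resize(b,(400,282)),0,198,0,0,0)])[...,::-1])
```

```text
row [0.0011, -0.0141, -0.0008, 0.0004, 0.0009, -0.0021] clock 5.2167 F [ 0.61  0.34 -0.39] open 0.169
wrist taper_key [(array([514.7, -65.3, 135. ]), 0.83), (array([ 5.368e+02,  6.690e+01, -1.000e-01]), 0.79)]
wrist key_head [(array([419.5, -35.6, 146.6]), 0.93), (array([581.3, 151.7,  12. ]), 0.65)]
wrist keyway [(array([538.8, -84.7, 100. ]), 0.96)]
wrist keyway_end []
wrist crank_handle [(array([ 470.7, -155.2,   33.4]), 0.69)]
top taper_key [(array([409.6, 339.8,   0.8]), 0.49), (array([542.9,  66.7,   3.4]), 0.46)]
top key_head [(array([489.4, 296.3,  13.6]), 0.82), (array([582.5, 147.4,   9. ]), 0.48)]
top keyway [(array([535.2, -82.6, 102. ]), 0.81)]
top keyway_end [(array([ 594.2, -103.5,  101.4]), 0.76), (array([537.9, -82.9,   2.4]), 0.47)]
top crank_handle []
side taper_key [(array([411.8, 341.2,   1.4]), 0.85), (array([539.3,  66.4,  -3.7]), 0.58), (array([508.6, -66. , 130.5]), 0.46)]
side key_head [(array([492.6, 294.6,   9.5]), 0.82), (array([586.9, 148.1,  12.5]), 0.69), (array([423.6, -34.2, 144.6]), 0.55)]
side keyway [(array([538.9, -78.1,  96.7]), 0.62)]
side keyway_end [(array([591.6, -98.5, 100.8]), 0.9), (array([ 5.722e+02, -3.042e+02, -5.000e-01]), 0.51)]
side crank_handle [(array([ 468.5, -155.4,   37.4]), 0.91)]
[435.7558025  -40.54947362 164.10333612] [3.14158607e+00 3.88592968e-05 2.82667158e+00] [ 0.1816406   0.57961555 -0.88071845]
```

View pics/wrist3.png

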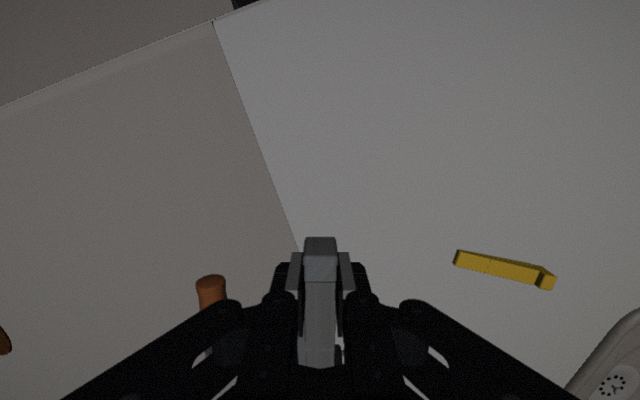

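View pics/c3.png

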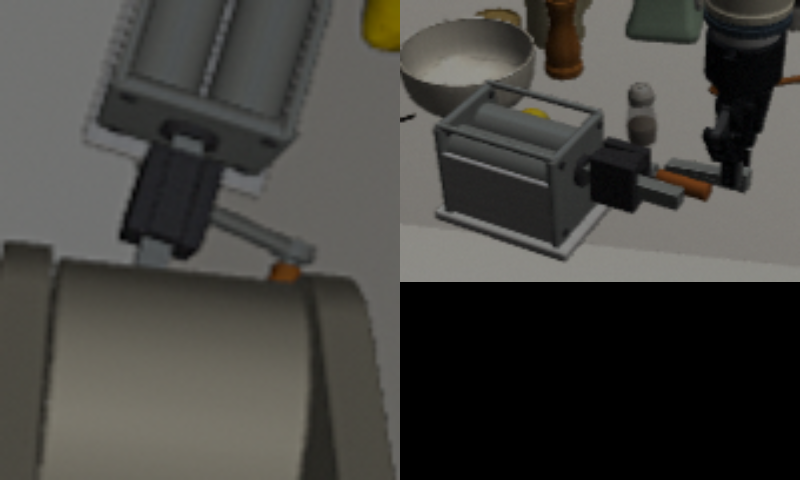

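Run:
```python
from fit import *
a=-.315;ex=np.array([np.cos(a),np.sin(a)]);ey=np.array([-ex[1],ex[0]]);M=np.array([537.3,-81])
for n in('side0','top0','side3','top3'):
    f=np.load(n+'.npy',allow_pickle=True).item();P=cloud(f)
    L=np.dstack([(P[...,:2]-M)@ex,(P[...,:2]-M)@ey,P[...,2]])
    def line(m,ax,name):
        q=L[m]
        if len(q)<20: return
        vx,vy,x0,y0=cv2.fitLine(q[:,:2].astype(np.float32),cv2.DIST_HUBER,0,.01,.01).ravel()
        if ax==0: ang=np.arctan2(-vx*np.sign(vy),abs(vy)); off=x0-vx/vy*y0
        else: ang=np.arctan2(vy*np.sign(vx),abs(vx)); off=y0-vy/vx*x0
        print(n,name,len(q),'dyaw %.4f off %.2f'%(ang,off))
    z=L[...,2];x=L[...,0];y=L[...,1]
    line((z>15)&(z<115)&(abs(x-68)<8)&(abs(y)<60)&(abs(y)>26),0,'front x=68')
    line((z>15)&(z<115)&(abs(x-68)<8)&(y<70)&(y>26),0,'front left')
    line((z>15)&(z<115)&(y>30)&(y<85)&(x>80)&(x<170),1,'left face')
    line((z>104)&(z<125)&(abs(y-24)<6)&(x>5)&(x<50),1,'hub left y=24')
    line((z>75)&(z<128)&(abs(x)<5)&(y>12)&(y<22),0,'hub front left')
    line((z>84)&(z<96)&(abs(y-10)<5)&(x<-4)&(x>-44),1,'shaft left y=10')
f=np.load('side3.npy',allow_pickle=True).item()
T=np.array([435.76,-40.55,164.1])
def key3(off,b,pitch,up=4,O=(230,100)):
    pts=[]
    for s in(-8,8):
        for x,z in((0,0),(0,7),(-80,17),(-80,24),(-94,24),(-94,0),(0,0)):
            X=x+off; Z=z
            c,sn=np.cos(pitch),np.sin(pitch)
            X,Z=c*X+sn*Z,-sn*X+c*Z
            p=T[:2]+ex*X+ey*s; pts.append([*p,T[2]+b+Z])
    return ((proj(f,pts)-O+.5)*5-.5)
im=cv2.resize(f['img'][120:200,300:400],(800,640),interpolation=cv2.INTER_CUBIC)
u=key3(78.5,-28,0,O=(300,120))*8/5
cv2.polylines(im,[u[:7].round().astype(np.int32)],0,(255,0,0));cv2.polylines(im,[u[7:].round().astype(np.int32)],0,(0,255,0))
cv2.imwrite('pics/ov.png',np.clip(im[:600].astype(int)*1.6,0,255).astype(np.uint8)[...,::-1])
```

```text
side0 left face 997 dyaw 0.0353 off 56.59
side0 hub left y=24 99 dyaw 0.0331 off 23.70
side0 hub front left 29 dyaw -0.0639 off 0.74
side0 shaft left y=10 50 dyaw 0.0312 off 10.36
top0 left face 209 dyaw 0.0930 off 38.17
side3 left face 974 dyaw 0.0322 off 57.00
side3 hub left y=24 100 dyaw 0.0255 off 23.62
side3 hub front left 27 dyaw -0.0256 off 1.46
side3 shaft left y=10 48 dyaw -0.0097 off 9.18
top3 left face 215 dyaw 0.0765 off 40.46
```

View pics/ov.png

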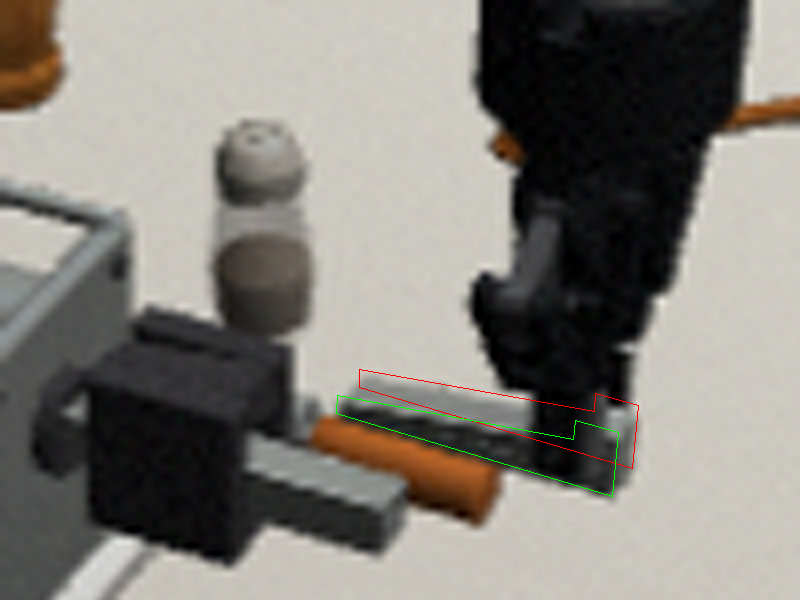

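Overlaying the expected in-hand pose on the side view matches the actual key well (thin end at about (345,405), head at about (620,450)), so the key is level and straight in the hand. The hub edges suggest a roller yaw of about -0.293. Moving over the shaft.

```bash
python3 go.py 433.5 -49.1 136 2.8486
```

```text
row [-0.0013, -0.0221, 0.0703, 0.0, 0.0, -0.0209] clock 6.1167 F [ 0.18  0.58 -0.88] open 0.165
```

Request:
{"op": "carry_out", "data": {"increments": [[[-0.0013,-0.0221,0.02,0,0,-0.0209],[-0.0013,-0.0221,0.05,0,0,-0.0209],[-0.0013,-0.0221,0.07,0,0,-0.0209],[-0.0013,-0.0221,0.07,0,0,-0.0209]]]}}

```text
clock: 6.45
eef_pos: [432.5, -49.0, 134.7]
tcp_rot: [-3.141, -0.003, 2.848]
contact_force: [-0.6, -0.4, -1.7]
opening: 0.171
```

```bash
cat > ov.py <<'E'
import sys
from fit import *
# draw model key (in-hand) and roller shaft/hub/mouth onto side view
def ov(name,M=(537.3,-80.5),a=-.293,off=78,b=-28,cam='side',box=(290,370,120,180)):
    f=optics.grab_frame(cam);s=sense();T=s['eef_pos'];k=s['tcp_rot'][2]-np.pi
    x0,x1,y0,y1=box;S=10
    im=cv2.resize(f['img'][y0:y1,x0:x1],None,fx=S,fy=S,interpolation=cv2.INTER_CUBIC)
    im=np.clip(im.astype(int)*1.7,0,255).astype(np.uint8)
    clean=im.copy()
    def fr(a):return np.array([np.cos(a),np.sin(a)]),np.array([-np.sin(a),np.cos(a)])
    def dr(P,col):
        u=((proj(f,P)-[x0,y0]+.5)*S-.5).round().astype(np.int32); cv2.polylines(im,[u],0,col)
    ex,ey=fr(k)
    for sd,c in((-8,(255,0,0)),(8,(0,255,0))):
        dr([[*(T[:2]+ex*(x+off)+ey*sd),T[2]+b+z] for x,z in((0,0),(0,7),(-80,17),(-80,24),(-94,24),(-94,0),(0,0))],c)
    ex,ey=fr(a);M=np.array(M)
    dr([[*(M+ex*x+ey*y),100] for x,y in((0,10),(-47,10),(-47,-10),(0,-10),(0,10))],(255,255,0))
    dr([[*(M+ex*x+ey*y),z] for x,y,z in((0,24,133),(0,-24,133),(56,-24,133),(56,24,133),(0,24,133),(0,24,76))],(0,255,255))
    cv2.imwrite('pics/'+name,im[:600,:800,::-1]);cv2.imwrite('pics/c_'+name,clean[:600,:800,::-1])
    np.save(name+'.npy',f,allow_pickle=True)
    print('T',T.round(2),'yaw',s['tcp_rot'].round(4),'F',s['contact_force'].round(2),'clock',s['clock'],'local', ((T[:2]-M)@ex+off).round(1),((T[:2]-M)@ey).round(2))
if __name__=='__main__': ov(sys.argv[1])
E
python3 ov.py o4.png
```

```text
T [432.87 -48.99 135.44] yaw [-3.1413e+00 -1.9000e-03  2.8483e+00] F [-0.17  0.53 -0.53] clock 6.5 local -31.1 0.0
```

View pics/o4.png

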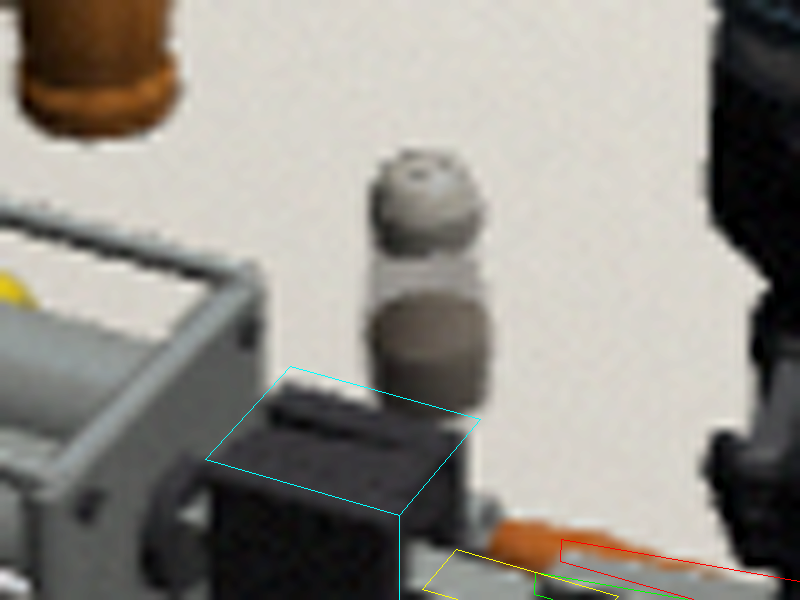

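View pics/c_o4.png

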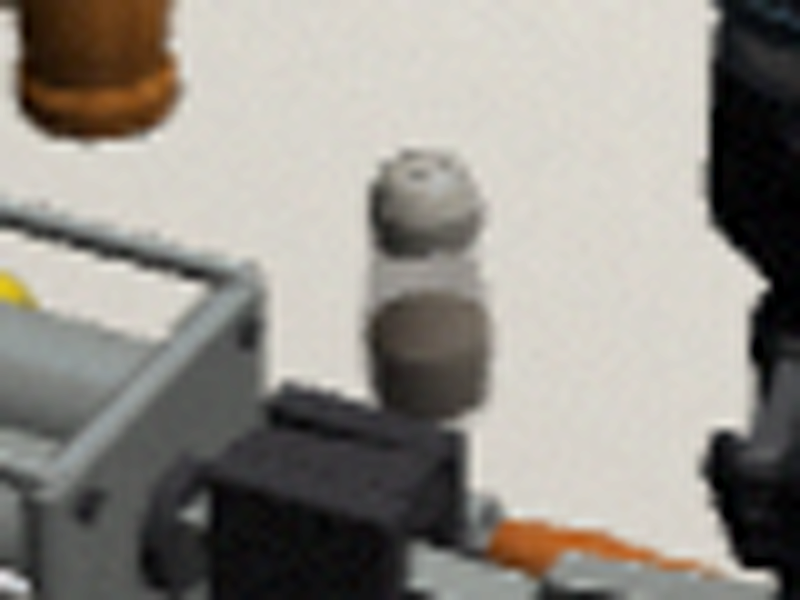

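```bash
sed -i 's/box=(290,370,120,180)/box=(305,385,155,215)/' ov.py; python3 ov.py o5.png; python3 -c "
import cv2,numpy as np
a=cv2.imread('pics/o5.png');b=cv2.imread('pics/c_o5.png')
cv2.imwrite('pics/o5b.png',np.hstack([a[:450,:],]) );cv2.imwrite('pics/o5c.png',b[:450])"
```

```text
T [433.35 -49.01 135.96] yaw [-3.1415e+00 -9.0000e-04  2.8485e+00] F [ 0.55  1.08 -1.45] clock 6.55 local -30.6 0.13
```

View pics/o5b.png

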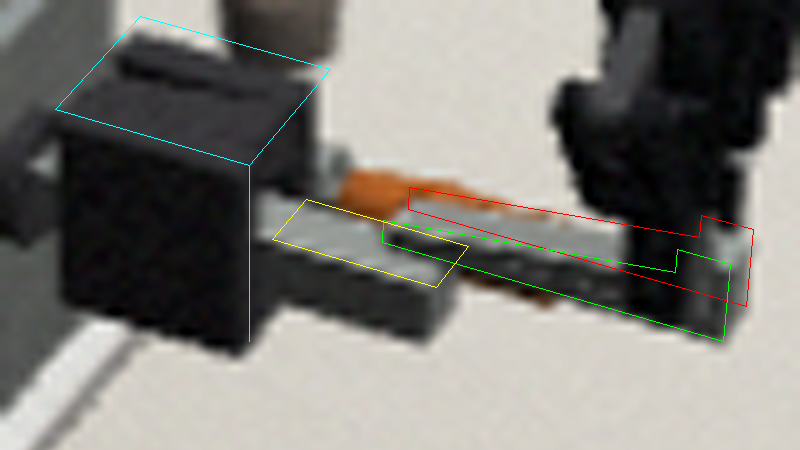

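View pics/o5c.png

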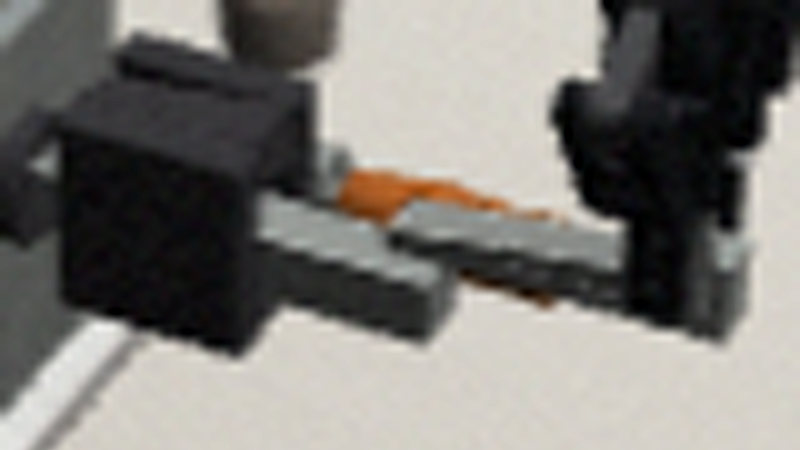

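```bash
cat > edge.py <<'E'
from fit import *
from scipy.ndimage import map_coordinates,gaussian_filter
from scipy.optimize import differential_evolution
fs={c:np.load(c+'0.npy',allow_pickle=True).item() for c in ['side','top']}
G={}
for n,f in fs.items():
    g=gaussian_filter(f['img'].astype(float).mean(2),1.0); gy,gx=np.gradient(g); G[n]=(gx,gy)
E={'side':[((-47,10,100),(-3,10,100)),((-47,-10,100),(-3,-10,100)),((-47,10,80),(-3,10,80)),((-47,10,100),(-47,10,80)),((-47,-10,100),(-47,10,100)),((0,24,80),(0,24,122))],
   'top':[((-47,10,100),(-3,10,100)),((-47,-10,100),(-3,-10,100)),((-47,10,100),(-47,-10,100)),((3,24,126),(50,24,126)),((3,-24,126),(50,-24,126))]}
def score(p,ns):
    mx,my,a=p;c,s=np.cos(a),np.sin(a);t=0
    for n in ns:
        f=fs[n]
        for A,B in E[n]:
            L=np.linspace(A,B,25);W=np.c_[mx+c*L[:,0]-s*L[:,1],my+s*L[:,0]+c*L[:,1],L[:,2]]
            u=proj(f,W);d=u[-1]-u[0];l=np.hypot(*d);nn=np.array([-d[1],d[0]])/l
            v=[map_coordinates(g,[u[:,1],u[:,0]],order=1) for g in G[n]]
            t+=abs(np.mean(v[0]*nn[0]+v[1]*nn[1]))*l
    return -t
if __name__=='__main__':
  for ns in(['side'],['top'],['side','top']):
    o=differential_evolution(score,[(529,546),(-90,-72),(-.38,-.22)],args=(ns,),seed=1,popsize=12,maxiter=60,tol=1e-6)
    print(ns,o.x.round(3),round(o.fun,1))
    for a in(-.35,-.33,-.31,-.29,-.27): 
        q=minimize(lambda q:score([q[0],q[1],a],ns),o.x[:2],method='Nelder-Mead');print('  ',a,q.x.round(1),round(q.fun,1))
E
python3 edge.py
```

```text
['side'] [ 5.38866e+02 -7.75950e+01 -2.20000e-01] -1186.5
   -0.35 [537.3 -80.6] -1117.7
   -0.33 [537.7 -80.2] -1134.0
   -0.31 [537.6 -79.6] -1148.8
   -0.29 [537.8 -79.2] -1161.2
   -0.27 [538.1 -78.8] -1171.3
['top'] [ 5.37094e+02 -7.80110e+01 -3.02000e-01] -1176.7
   -0.35 [537.5 -77.5] -1088.9
   -0.33 [537.2 -77.7] -1146.5
   -0.31 [537.1 -77.8] -1173.7
   -0.29 [537.  -78.1] -1170.5
   -0.27 [536.9 -78.2] -1132.6
['side', 'top'] [ 5.37306e+02 -7.84250e+01 -2.89000e-01] -2318.3
   -0.35 [537.4 -78.3] -2088.6
   -0.33 [537.3 -78.3] -2210.9
   -0.31 [537.4 -78.4] -2289.7
   -0.29 [537.3 -78.4] -2318.2
   -0.27 [537.5 -78.4] -2296.4
```

```bash
sed -i 's/M=(537.3,-80.5),a=-.293/M=(537.3,-79.3),a=-.297/' ov.py; python3 go.py 443.6 -50.6 130 2.8446
```

```text
row [-0.0257, 0.0036, 0.0149, -0.0001, -0.0008, 0.0037] clock 6.55 F [ 0.55  1.08 -1.45] open 0.164
```

Request:
{"op": "carry_out", "data": {"increments": [[[-0.0257,0.0036,0.0,0,0,0.0037],[-0.0257,0.0036,0.008,0,0,0.0037],[-0.0257,0.0036,0.0149,0,0,0.0037],[-0.0257,0.0036,0.0149,0,0,0.0037],[-0.0257,0.0036,0.0149,0,0,0.0037]]]}}

```text
clock: 6.97
eef_pos: [443.5, -50.6, 129.9]
tcp_rot: [-3.141, -0.001, 2.845]
contact_force: [0.8, -0.4, -0.6]
opening: 0.167
```

Request:
{"op": "carry_out", "data": {"increments": [[[0,0,0.0025,0,0,0],[0,0,0.0025,0,0,0],[0,0,0.0025,0,0,0]]]}}

```text
clock: 7.22
eef_pos: [443.6, -50.6, 129.2]
tcp_rot: [-3.142, -0.0, 2.845]
contact_force: [0.4, -0.1, -1.5]
opening: 0.166
```

Request:
{"op": "carry_out", "data": {"increments": [[[0,0,0.0025,0,0,0],[0,0,0.0025,0,0,0],[0,0,0.0025,0,0,0]]]}}

```text
clock: 7.47
eef_pos: [443.8, -50.7, 128.2]
tcp_rot: [3.142, 0.0, 2.845]
contact_force: [0.2, 0.4, 0.1]
opening: 0.166
```

Request:
{"op": "carry_out", "data": {"increments": [[[0,0,0.0025,0,0,0],[0,0,0.0025,0,0,0],[0,0,0.0025,0,0,0]]]}}

```text
clock: 7.72
eef_pos: [443.7, -50.7, 127.3]
tcp_rot: [3.142, 0.0, 2.845]
contact_force: [-2.4, 0.8, 4.0]
opening: 0.172
```

```bash
python3 ov.py o6.png
```

```text
T [443.73 -50.67 127.27] yaw [3.1416 0.     2.8447] F [-1.88 -0.18  3.65] clock 7.7667 local -19.8 -0.01
```

View pics/c_o6.png

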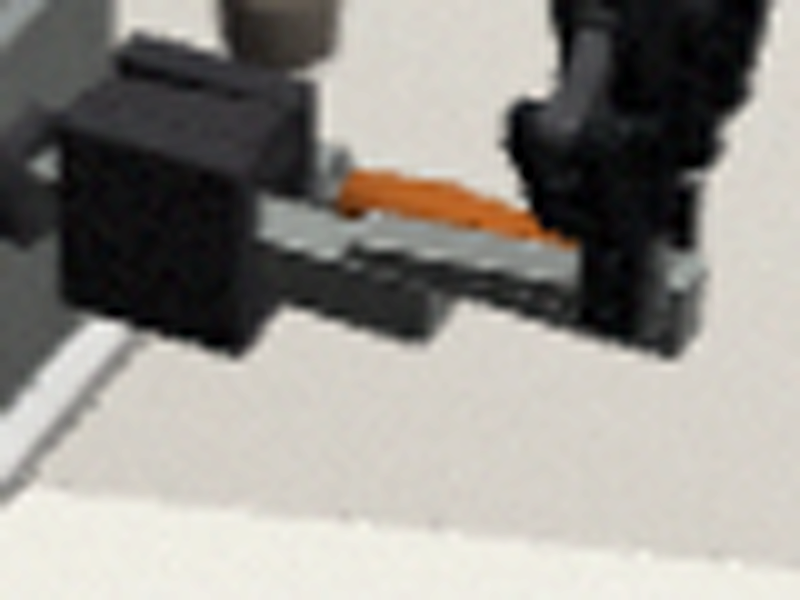

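The key now rests on the shaft (+4 N contact at TCP z 127.3) with its thin end at about (352,250), roughly centred. I'll ease up a little and slide it in.

Request:
{"op": "carry_out", "data": {"increments": [[[0,0,-0.0015,0,0,0],[-0.01,0,-0.0015,0,0,0],[-0.02,0,-0.0015,0,0,0],[-0.03,0,-0.0015,0,0,0],[-0.03,0,-0.0015,0,0,0]]]}}

```text
clock: 8.18
eef_pos: [456.4, -54.5, 127.8]
tcp_rot: [3.141, 0.001, 2.845]
contact_force: [1.4, -0.2, 1.2]
opening: 0.172
```

Request:
{"op": "carry_out", "data": {"increments": [[[-0.005,0,0,0,0,0],[-0.01,0,0,0,0,0],[-0.015,0,0,0,0,0],[-0.015,0,0,0,0,0]]]}}

```text
clock: 8.52
eef_pos: [461.3, -56.0, 127.7]
tcp_rot: [-3.142, 0.0, 2.845]
contact_force: [-2.0, 0.3, 3.5]
opening: 0.169
```

Request:
{"op": "carry_out", "data": {"increments": [[[-0.004,0,-0.001,0,0,0],[-0.008,0,-0.001,0,0,0],[-0.008,0,-0.001,0,0,0]]]}}

```text
clock: 8.77
eef_pos: [464.6, -57.0, 128.1]
tcp_rot: [3.142, 0.001, 2.845]
contact_force: [0.8, 0.3, 1.0]
opening: 0.172
```

Request:
{"op": "carry_out", "data": {"increments": [[[-0.004,0,0,0,0,0],[-0.008,0,0,0,0,0],[-0.008,0,0,0,0,0]]]}}

```text
clock: 9.02
eef_pos: [467.5, -57.9, 128.2]
tcp_rot: [-3.142, 0.001, 2.845]
contact_force: [0.5, 0.1, -0.3]
opening: 0.171
```

```bash
python3 ov.py o7.png
```

```text
T [467.49 -57.93 128.15] yaw [3.1415e+00 6.0000e-04 2.8447e+00] F [-0.35 -1.06 -0.28] clock 9.0667 local 5.0 0.0
```

View pics/c_o7.png

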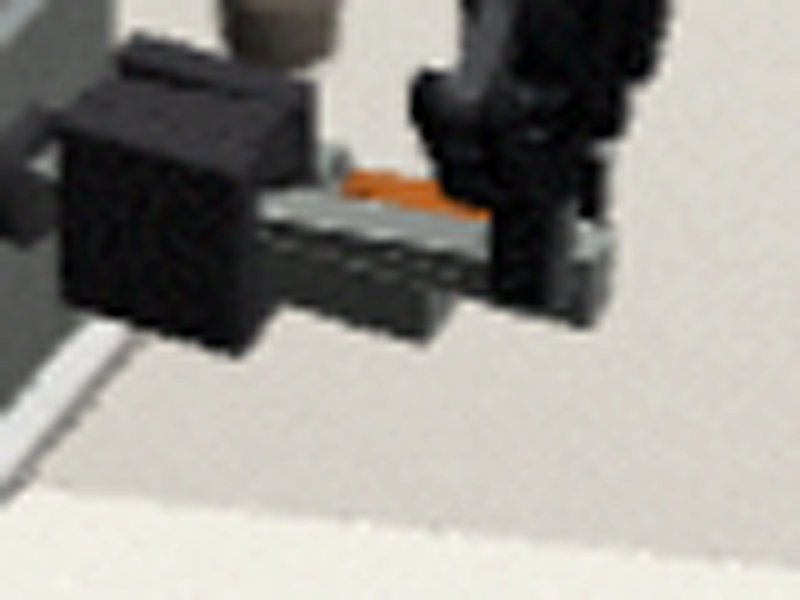

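The thin end has passed the mouth at (265,215) with almost no force. Continuing.

Request:
{"op": "carry_out", "data": {"increments": [[[-0.005,0,0,0,0,0],[-0.01,0,0,0,0,0],[-0.015,0,0,0,0,0],[-0.015,0,0,0,0,0]]]}}

```text
clock: 9.4
eef_pos: [473.5, -59.7, 128.2]
tcp_rot: [3.142, 0.001, 2.845]
contact_force: [-0.6, -0.3, -0.6]
opening: 0.167
```

Request:
{"op": "carry_out", "data": {"increments": [[[-0.004,0,0,0,0,0],[-0.008,0,0,0,0,0],[-0.012,0,0,0,0,0],[-0.012,0,0,0,0,0]]]}}

```text
clock: 9.73
eef_pos: [477.9, -61.1, 128.2]
tcp_rot: [3.142, 0.001, 2.845]
contact_force: [0.3, -0.4, -1.0]
opening: 0.168
```

Request:
{"op": "carry_out", "data": {"increments": [[[-0.003,0,0,0,0,0],[-0.006,0,0,0,0,0],[-0.009,0,0,0,0,0],[-0.009,0,0,0,0,0]]]}}

```text
clock: 10.07
eef_pos: [481.2, -62.1, 128.2]
tcp_rot: [3.142, 0.0, 2.845]
contact_force: [-0.4, -0.2, 0.5]
opening: 0.165
```

Request:
{"op": "carry_out", "data": {"increments": [[[-0.003,0,0,0,0,0],[-0.006,0,0,0,0,0],[-0.009,0,0,0,0,0],[-0.009,0,0,0,0,0]]]}}

```text
clock: 10.4
eef_pos: [484.7, -63.2, 128.2]
tcp_rot: [3.142, 0.0, 2.845]
contact_force: [0.5, -0.1, -0.2]
opening: 0.166
```

Request:
{"op": "carry_out", "data": {"increments": [[[-0.002,0,0,0,0,0],[-0.004,0,0,0,0,0],[-0.007,0,0,0,0,0],[-0.007,0,0,0,0,0]]]}}

```text
clock: 10.73
eef_pos: [487.3, -64.0, 128.2]
tcp_rot: [3.142, 0.0, 2.845]
contact_force: [-0.4, -0.2, -0.8]
opening: 0.165
```

Request:
{"op": "carry_out", "data": {"increments": [[[-0.002,0,0,0,0,0],[-0.004,0,0,0,0,0],[-0.007,0,0,0,0,0],[-0.007,0,0,0,0,0]]]}}

```text
clock: 11.07
eef_pos: [490.0, -64.8, 128.2]
tcp_rot: [3.142, 0.0, 2.845]
contact_force: [0.8, -0.0, -0.6]
opening: 0.17
```

Depth is about 28.5 mm and the key is still free. Continuing in small steps.

Request:
{"op": "carry_out", "data": {"increments": [[[-0.002,0,0,0,0,0],[-0.004,0,0,0,0,0],[-0.007,0,0,0,0,0],[-0.007,0,0,0,0,0]]]}}

```text
clock: 11.4
eef_pos: [492.6, -65.6, 128.2]
tcp_rot: [3.142, 0.0, 2.845]
contact_force: [-0.5, -0.2, -0.2]
opening: 0.167
```

Request:
{"op": "carry_out", "data": {"increments": [[[-0.002,0,0,0,0,0],[-0.004,0,0,0,0,0],[-0.007,0,0,0,0,0],[-0.007,0,0,0,0,0]]]}}

```text
clock: 11.73
eef_pos: [495.3, -66.4, 128.2]
tcp_rot: [3.142, 0.0, 2.845]
contact_force: [0.7, 0.9, -0.1]
opening: 0.163
```

Request:
{"op": "carry_out", "data": {"increments": [[[-0.002,0,0,0,0,0],[-0.004,0,0,0,0,0],[-0.006,0,0,0,0,0],[-0.006,0,0,0,0,0]]]}}

```text
clock: 12.07
eef_pos: [497.5, -67.1, 128.1]
tcp_rot: [3.142, 0.0, 2.845]
contact_force: [-0.6, -0.7, -0.6]
opening: 0.165
```

Request:
{"op": "carry_out", "data": {"increments": [[[-0.002,0,0,0,0,0],[-0.004,0,0,0,0,0],[-0.006,0,0,0,0,0],[-0.006,0,0,0,0,0]]]}}

```text
clock: 12.4
eef_pos: [499.8, -67.8, 128.2]
tcp_rot: [3.142, 0.0, 2.845]
contact_force: [-0.2, 0.4, -0.8]
opening: 0.168
```

Request:
{"op": "carry_out", "data": {"increments": [[[-0.002,0,0,0,0,0],[-0.004,0,0,0,0,0],[-0.006,0,0,0,0,0],[-0.006,0,0,0,0,0]]]}}

```text
clock: 12.73
eef_pos: [502.1, -68.5, 128.2]
tcp_rot: [3.142, 0.0, 2.845]
contact_force: [-1.0, -0.6, -0.3]
opening: 0.166
```

```bash
python3 ov.py o8.png
```

```text
T [502.11 -68.5  128.17] yaw [3.1416e+00 4.0000e-04 2.8447e+00] F [-1.24  0.3  -0.56] clock 12.7833 local 41.2 0.03
```

View pics/c_o8.png

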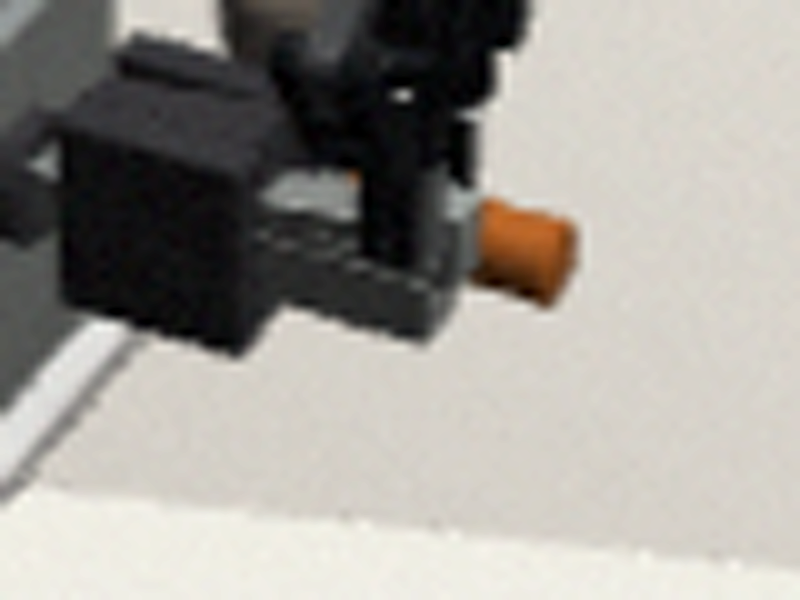

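Request:
{"op": "carry_out", "data": {"increments": [[[-0.002,0,0,0,0,0],[-0.004,0,0,0,0,0],[-0.005,0,0,0,0,0],[-0.005,0,0,0,0,0]]]}}

```text
clock: 13.12
eef_pos: [503.9, -69.1, 128.1]
tcp_rot: [3.142, 0.0, 2.845]
contact_force: [-0.9, 0.5, -0.0]
opening: 0.166
```

Request:
{"op": "carry_out", "data": {"increments": [[[-0.002,0,0,0,0,0],[-0.004,0,0,0,0,0],[-0.005,0,0,0,0,0],[-0.005,0,0,0,0,0]]]}}

```text
clock: 13.45
eef_pos: [505.9, -69.7, 128.1]
tcp_rot: [3.142, 0.0, 2.845]
contact_force: [-1.4, 0.6, 0.5]
opening: 0.17
```

Request:
{"op": "carry_out", "data": {"increments": [[[-0.002,0,0,0,0,0],[-0.004,0,0,0,0,0],[-0.005,0,0,0,0,0],[-0.005,0,0,0,0,0]]]}}

```text
clock: 13.78
eef_pos: [507.8, -70.3, 128.1]
tcp_rot: [3.142, 0.0, 2.845]
contact_force: [-1.2, -0.3, -0.2]
opening: 0.171
```

Request:
{"op": "carry_out", "data": {"increments": [[[-0.002,0,0,0,0,0],[-0.003,0,0,0,0,0],[-0.004,0,0,0,0,0],[-0.004,0,0,0,0,0]]]}}

```text
clock: 14.12
eef_pos: [509.3, -70.7, 128.1]
tcp_rot: [-3.142, 0.0, 2.845]
contact_force: [0.0, 0.4, 1.6]
opening: 0.164
```

Request:
{"op": "carry_out", "data": {"increments": [[[-0.002,0,0,0,0,0],[-0.003,0,0,0,0,0],[-0.004,0,0,0,0,0],[-0.004,0,0,0,0,0]]]}}

```text
clock: 14.45
eef_pos: [510.8, -71.2, 128.1]
tcp_rot: [3.142, 0.0, 2.845]
contact_force: [-1.8, -0.1, 1.1]
opening: 0.168
```

Depth is about 50 mm with light rubbing. I'll release, lift, go behind the head, and push with shut fingers.

Request:
{"op": "carry_out", "data": {"increments": [[[0,0,0,0,0,0],[0,0,0,0,0,0],[0,0,0,0,0,0],[0,0,0,0,0,0]]], "hand": 0.6}}

```text
clock: 14.78
eef_pos: [510.8, -71.2, 128.1]
tcp_rot: [3.142, 0.0, 2.845]
contact_force: [-0.1, 0.2, 0.2]
opening: 0.398
```

Request:
{"op": "carry_out", "data": {"increments": [[[0,0,-0.03,0,0,0],[0,0,-0.08,0,0,0],[0.03,0,-0.12,0,0,0],[0.1,0,-0.12,0,0,0],[0.1,0,-0.12,0,0,0]]]}}

```text
clock: 15.2
eef_pos: [468.8, -58.6, 176.3]
tcp_rot: [-3.141, -0.003, 2.845]
contact_force: [-0.6, -0.0, -0.4]
opening: 0.399
```

```bash
python3 ov.py o9.png; python3 -c "
from h import *
f=optics.grab_frame('wrist'); save(f,'w9.png'); np.save('w9.npy',f,allow_pickle=True)
for c in('wrist','side'):
  for n in('taper_key','key_head','keyway'): print(c,n,[(np.round(d['point'],1),round(d['confidence'],2)) for d in nets.tip_of(n,c)])
print(sense()['contact_force'])"
```

```text
T [470.6 -59.  176.3] yaw [-3.1415e+00 -9.0000e-04  2.8451e+00] F [-0.94  0.3  -0.07] clock 15.25 local 8.3 -0.11
wrist taper_key [(array([534.6,  67.6,   0.9]), 0.89)]
wrist key_head [(array([584. , 151. ,  14.7]), 0.95), (array([495.9, -67.4, 113.1]), 0.89)]
wrist keyway [(array([537.3, -85. ,  96.7]), 0.92)]
side taper_key [(array([411.6, 338.1,  -2.6]), 0.9), (array([539.4,  63.4,  -1.3]), 0.73)]
side key_head [(array([492.2, 294.9,  12. ]), 0.88), (array([585.9, 151.3,  10.6]), 0.8), (array([497.2, -65.3, 110.3]), 0.62)]
side keyway [(array([541.9, -79.8,  97.9]), 0.73)]
[ 0.50883509 -1.11911756 -0.2261233 ]
```

View pics/c_o9.png

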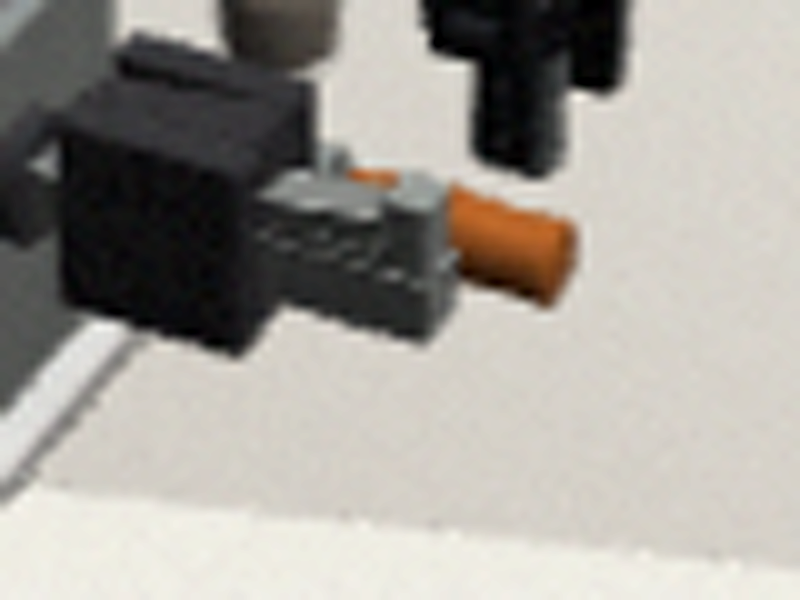

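View pics/w9.png

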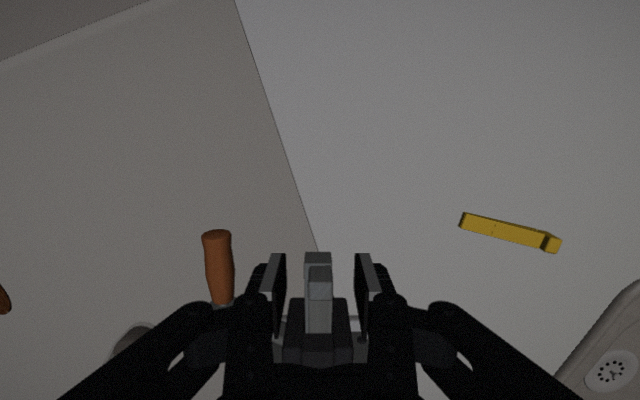

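The key rests on the shaft, centred, with its head at (320,280) in the wrist view near the shaft's end. Next: shut the fingers and lower behind the head.

Request:
{"op": "carry_out", "data": {"increments": [[[0,0,0,0,0,0],[0,0,0.03,0,0,0],[0,0,0.08,0,0,0],[0,0,0.123,0,0,0],[0,0,0.123,0,0,0]]], "hand": 1}}

```text
clock: 16.02
eef_pos: [470.7, -59.3, 124.3]
tcp_rot: [-3.141, -0.005, 2.845]
contact_force: [-1.4, 0.4, -0.2]
opening: 0.002
```

Request:
{"op": "carry_out", "data": {"increments": [[[0,0,0,0,0,0],[-0.01,0,0,0,0,0],[-0.02,0,0,0,0,0],[-0.02,0,0,0,0,0]]]}}

```text
clock: 16.35
eef_pos: [482.0, -62.2, 128.1]
tcp_rot: [3.141, 0.003, 2.845]
contact_force: [0.7, 0.2, -0.4]
opening: -0.002
```

```bash
python3 ov.py o10.png
```

```text
T [481.34 -62.05 127.84] yaw [3.1412e+00 2.1000e-03 2.8446e+00] F [-0.21  0.13  0.04] clock 16.4 local 19.4 0.12
```

View pics/c_o10.png

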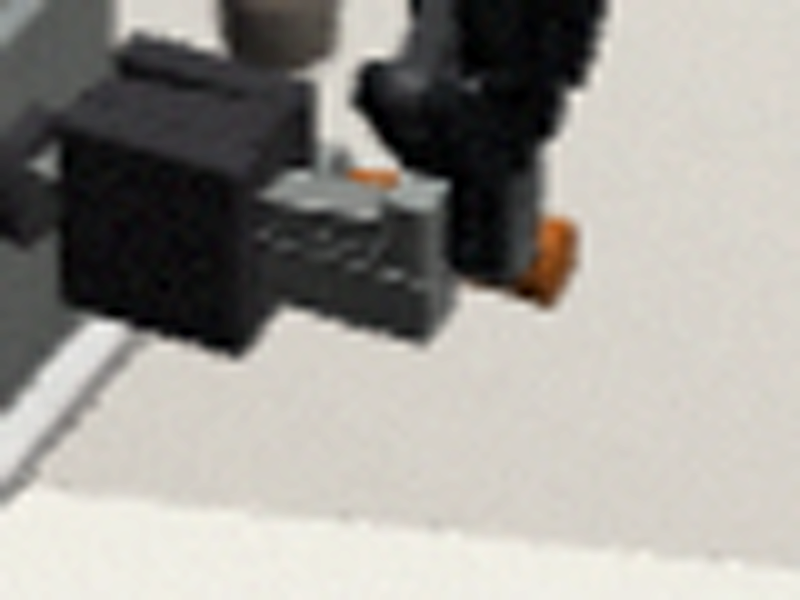

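Request:
{"op": "carry_out", "data": {"increments": [[[-0.002,0,0,0,0,0],[-0.004,0,0,0,0,0],[-0.006,0,0,0,0,0],[-0.006,0,0,0,0,0]]]}}

```text
clock: 16.73
eef_pos: [482.6, -62.5, 127.0]
tcp_rot: [3.142, 0.0, 2.845]
contact_force: [-0.1, 0.6, 0.4]
opening: 0.002
```

Request:
{"op": "carry_out", "data": {"increments": [[[-0.0015,0,0,0,0,0],[-0.003,0,0,0,0,0],[-0.004,0,0,0,0,0],[-0.004,0,0,0,0,0]]]}}

```text
clock: 17.07
eef_pos: [484.0, -63.0, 126.9]
tcp_rot: [-3.142, 0.0, 2.845]
contact_force: [0.4, -0.3, -0.2]
opening: -0.002
```

Request:
{"op": "carry_out", "data": {"increments": [[[-0.0015,0,0,0,0,0],[-0.003,0,0,0,0,0],[-0.004,0,0,0,0,0],[-0.004,0,0,0,0,0]]]}}

```text
clock: 17.4
eef_pos: [485.4, -63.4, 126.9]
tcp_rot: [-3.142, -0.0, 2.845]
contact_force: [0.2, -0.1, -0.0]
opening: 0.001
```

Request:
{"op": "carry_out", "data": {"increments": [[[-0.001,0,0,0,0,0],[-0.002,0,0,0,0,0],[-0.003,0,0,0,0,0],[-0.003,0,0,0,0,0]]]}}

```text
clock: 17.73
eef_pos: [486.6, -63.8, 126.9]
tcp_rot: [-3.142, 0.0, 2.845]
contact_force: [-0.7, -0.4, -0.1]
opening: 0.006
```

Request:
{"op": "carry_out", "data": {"increments": [[[-0.001,0,0,0,0,0],[-0.002,0,0,0,0,0],[-0.003,0,0,0,0,0],[-0.003,0,0,0,0,0]]]}}

```text
clock: 18.07
eef_pos: [487.9, -64.2, 126.9]
tcp_rot: [3.142, 0.0, 2.845]
contact_force: [-0.8, 1.0, -1.2]
opening: -0.0
```

Request:
{"op": "carry_out", "data": {"increments": [[[-0.001,0,0,0,0,0],[-0.002,0,0,0,0,0],[-0.003,0,0,0,0,0],[-0.003,0,0,0,0,0]]]}}

```text
clock: 18.4
eef_pos: [489.0, -64.5, 126.9]
tcp_rot: [-3.142, 0.0, 2.845]
contact_force: [0.1, -0.5, -0.5]
opening: -0.0
```

Request:
{"op": "carry_out", "data": {"increments": [[[-0.001,0,0,0,0,0],[-0.002,0,0,0,0,0],[-0.003,0,0,0,0,0],[-0.003,0,0,0,0,0]]]}}

```text
clock: 18.73
eef_pos: [490.2, -64.9, 126.9]
tcp_rot: [3.142, 0.0, 2.845]
contact_force: [-0.5, 0.0, -0.5]
opening: -0.002
```

```bash
python3 ov.py o11.png
```

```text
T [490.15 -64.86 126.94] yaw [3.1415e+00 2.0000e-04 2.8447e+00] F [-0.22  0.16  0.  ] clock 18.7833 local 28.7 0.01
```

View pics/c_o11.png

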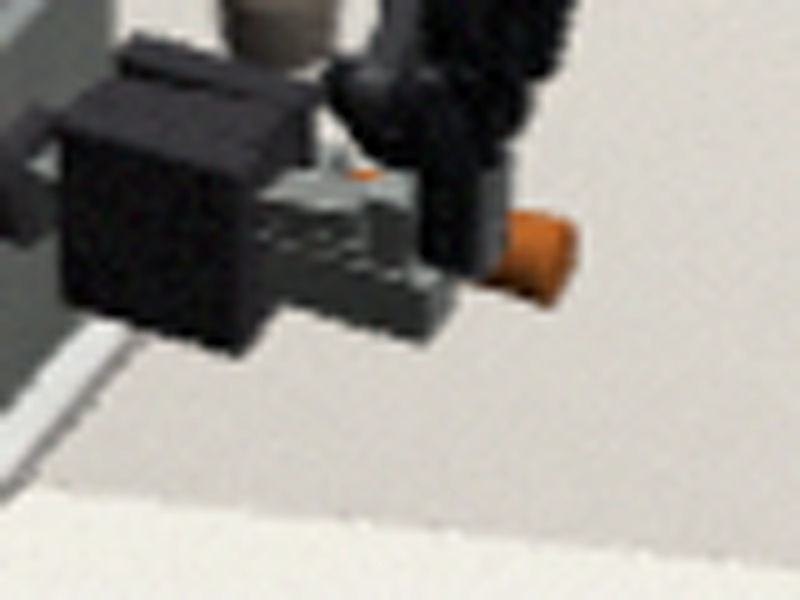

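The head's left edge moved from about 385 to 362 px, so the fingers are pushing the key and it isn't binding yet. Continuing about 1 mm at a time.

Request:
{"op": "carry_out", "data": {"increments": [[[-0.001,0,0,0,0,0],[-0.002,0,0,0,0,0],[-0.0025,0,0,0,0,0],[-0.0025,0,0,0,0,0]]]}}

```text
clock: 19.12
eef_pos: [491.0, -65.1, 126.9]
tcp_rot: [-3.142, -0.0, 2.845]
contact_force: [-1.1, 0.3, -0.1]
opening: 0.0
```

Request:
{"op": "carry_out", "data": {"increments": [[[-0.001,0,0,0,0,0],[-0.002,0,0,0,0,0],[-0.0025,0,0,0,0,0],[-0.0025,0,0,0,0,0]]]}}

```text
clock: 19.45
eef_pos: [491.7, -65.4, 126.8]
tcp_rot: [-3.142, -0.001, 2.845]
contact_force: [-2.0, 0.5, 0.3]
opening: 0.0
```

Request:
{"op": "carry_out", "data": {"increments": [[[-0.001,0,0,0,0,0],[-0.002,0,0,0,0,0],[-0.0025,0,0,0,0,0],[-0.0025,0,0,0,0,0]]]}}

```text
clock: 19.78
eef_pos: [492.4, -65.6, 126.8]
tcp_rot: [-3.141, -0.001, 2.845]
contact_force: [-4.7, 1.5, 1.0]
opening: -0.004
```

The key is binding now, at about 4.9 N.

Request:
{"op": "carry_out", "data": {"increments": [[[-0.001,0,0,0,0,0],[-0.002,0,0,0,0,0],[-0.0025,0,0,0,0,0],[-0.0025,0,0,0,0,0]]]}}

```text
clock: 20.12
eef_pos: [493.1, -65.9, 126.7]
tcp_rot: [-3.141, -0.002, 2.845]
contact_force: [-5.3, 1.5, 1.3]
opening: 0.002
```

Request:
{"op": "carry_out", "data": {"increments": [[[-0.001,0,0,0,0,0],[-0.002,0,0,0,0,0],[-0.0025,0,0,0,0,0],[-0.0025,0,0,0,0,0]]]}}

```text
clock: 20.45
eef_pos: [493.7, -66.1, 126.6]
tcp_rot: [-3.141, -0.002, 2.845]
contact_force: [-6.9, 1.2, 1.9]
opening: 0.001
```

Request:
{"op": "carry_out", "data": {"increments": [[[-0.001,0,0,0,0,0],[-0.002,0,0,0,0,0],[-0.0025,0,0,0,0,0],[-0.0025,0,0,0,0,0]]]}}

```text
clock: 20.78
eef_pos: [494.4, -66.3, 126.6]
tcp_rot: [-3.141, -0.003, 2.845]
contact_force: [-9.2, 1.9, 2.9]
opening: -0.001
```

Request:
{"op": "carry_out", "data": {"increments": [[[-0.001,0,0,0,0,0],[-0.002,0,0,0,0,0],[-0.0025,0,0,0,0,0],[-0.0025,0,0,0,0,0]]]}}

```text
clock: 21.12
eef_pos: [494.9, -66.5, 126.5]
tcp_rot: [-3.141, -0.004, 2.845]
contact_force: [-8.9, 2.4, 3.2]
opening: -0.003
```

Request:
{"op": "carry_out", "data": {"increments": [[[-0.001,0,0,0,0,0],[-0.002,0,0,0,0,0],[-0.002,0,0,0,0,0],[-0.002,0,0,0,0,0]]]}}

```text
clock: 21.45
eef_pos: [495.4, -66.7, 126.4]
tcp_rot: [-3.141, -0.004, 2.845]
contact_force: [-8.6, 3.4, 4.1]
opening: 0.003
```

```bash
python3 -c "
from h import *
for i in range(4):
  optics.grab_frame('side'); s=sense();F=s['contact_force']; print(F.round(2),(-F[0]*.9562+F[1]*.2926).round(2),s['eef_pos'].round(2))"
```

```text
[-9.26  2.65  3.6 ] 9.63 [495.44 -66.67 126.43]
[-10.1    3.58   3.86] 10.7 [495.43 -66.68 126.42]
[-10.33   3.65   3.6 ] 10.94 [495.42 -66.69 126.4 ]
[-9.91  2.73  3.57] 10.27 [495.44 -66.68 126.42]
```

Request:
{"op": "carry_out", "data": {"increments": [[[-0.001,0,0,0,0,0],[-0.0018,0,0,0,0,0],[-0.0018,0,0,0,0,0],[-0.0018,0,0,0,0,0]]]}}

```text
clock: 21.98
eef_pos: [495.8, -66.8, 126.3]
tcp_rot: [-3.141, -0.005, 2.845]
contact_force: [-10.1, 2.6, 4.8]
opening: -0.003
```

```bash
python3 -c "
from h import *
for i in range(5):
  optics.grab_frame('side'); s=sense();F=s['contact_force']; print(F.round(2),(-F[0]*.9562+F[1]*.2926).round(2),s['eef_pos'].round(2))"
```

```text
[-9.56  3.25  5.08] 10.09 [495.86 -66.82 126.36]
[-10.54   2.63   4.57] 10.85 [495.85 -66.84 126.37]
[-11.02   2.88   4.44] 11.38 [495.86 -66.84 126.37]
[-10.58   3.23   4.08] 11.07 [495.86 -66.83 126.34]
[-10.6    4.27   4.16] 11.38 [495.84 -66.81 126.37]
```

Request:
{"op": "carry_out", "data": {"increments": [[[-0.001,0,0,0,0,0],[-0.0018,0,0,0,0,0],[-0.0018,0,0,0,0,0],[-0.0018,0,0,0,0,0]]]}}

```text
clock: 22.57
eef_pos: [496.3, -67.0, 126.3]
tcp_rot: [-3.141, -0.005, 2.845]
contact_force: [-10.4, 3.3, 5.4]
opening: -0.003
```

```bash
python3 -c "
from h import *
for i in range(5):
  optics.grab_frame('side'); s=sense();F=s['contact_force']; print(F.round(2),(-F[0]*.9562+F[1]*.2926).round(2),s['eef_pos'].round(2))"
```

```text
[-12.16   3.08   5.48] 12.53 [496.3  -66.98 126.32]
[-11.63   3.05   4.98] 12.01 [496.3  -66.98 126.33]
[-10.66   3.7    5.69] 11.28 [496.29 -66.98 126.32]
[-11.69   3.54   4.7 ] 12.21 [496.31 -66.97 126.31]
[-11.34   4.75   5.85] 12.23 [496.28 -66.97 126.3 ]
```

About 12 N. I'll back straight off gently, lift away and check.

Request:
{"op": "carry_out", "data": {"increments": [[[0.005,0,0,0,0,0],[0.015,0,0,0,0,0],[0.04,0,0,0,0,0],[0.06,0,0,0,0,0],[0.06,0,-0.05,0,0,0]]]}}

```text
clock: 23.23
eef_pos: [472.0, -59.8, 144.4]
tcp_rot: [-3.141, -0.006, 2.845]
contact_force: [-0.8, 0.8, -0.2]
opening: -0.002
```

Request:
{"op": "carry_out", "data": {"increments": [[[0.03,0,-0.1,0,0,0],[0.06,0,-0.2,0,0,0],[0.1,0,-0.25,0,0,0],[0.1,0,-0.25,0,0,0]]]}}

```text
clock: 23.57
eef_pos: [437.4, -48.4, 251.2]
tcp_rot: [3.14, 0.006, 2.845]
contact_force: [1.3, 0.5, -0.9]
opening: -0.004
```

```bash
python3 ov.py o12.png; python3 -c "
from h import *
f=optics.grab_frame('side');save(f,'s12.png');f=optics.grab_frame('wrist');save(f,'w12.png')
print(sense()['contact_force'])
for c in('wrist','side'): print([(np.round(d['point'],1),round(d['confidence'],2)) for d in nets.tip_of('key_head',c)])"
```

```text
T [437.78 -48.58 249.3 ] yaw [3.1406 0.0053 2.8451] F [ 0.71 -0.43 -0.14] clock 23.6167 local -26.2 0.25
[-0.59924202 -0.37074692 -0.85691282]
[(array([585.3, 147.5,  12.4]), 0.84), (array([488.1, 295.3,   7.6]), 0.63)]
[(array([588.6, 148.2,   9.2]), 0.79), (array([509.3, -69.4, 110.8]), 0.58), (array([490.2, 295.9,  11.6]), 0.58)]
```

View pics/c_o12.png

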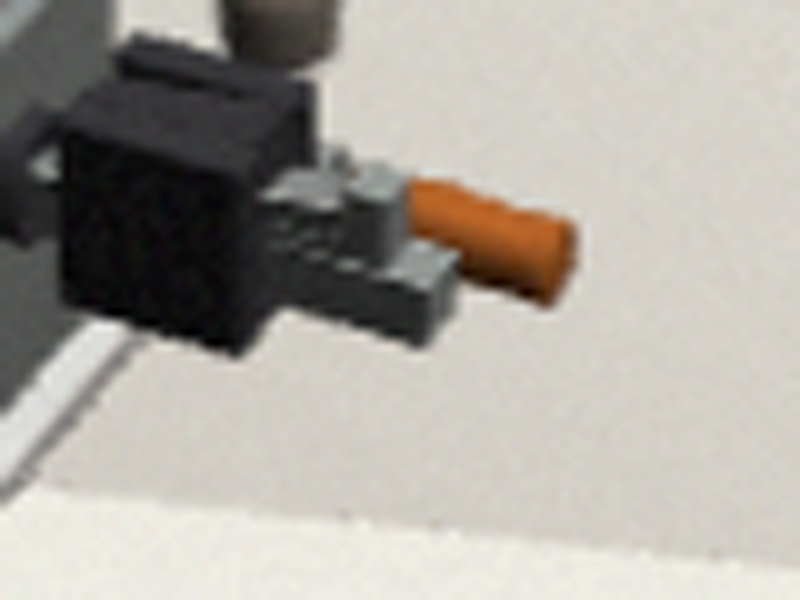

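View pics/s12.png

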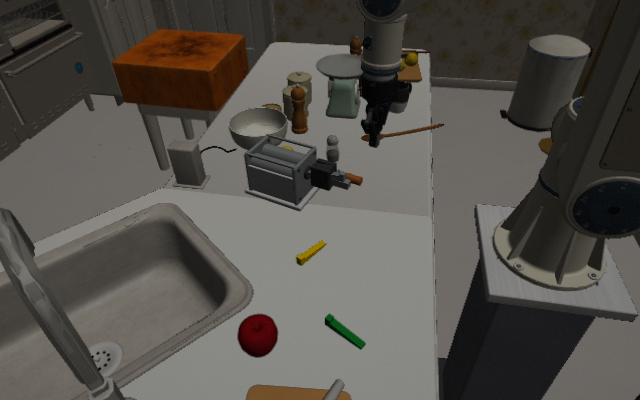

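The key stayed where it was pressed (head at (375,215) in the crop). The gripper is clear, and the yellow key, green key, apple, shaker, handle and roller look unmoved. Handing in.

```bash
python3 -c "
from h import *
print(sense()['clock'],sense()['contact_force']);r.sign_off()"
```

```text
23.8167 [ 0.50466135  0.19290927 -1.09122713]
the job is handed in; nothing more can be done
```

The steel taper key is pressed into the keyway and held by itself after I backed off. I handed the job in at about 23.8 s of the 58 s allowed.

- **Picking and placing:** I took the grey steel key, not the yellow or green look-alike. I set it on the shaft, slid it thin end first about 50 mm into the hub, and let go.
- **Pressing:** with shut fingers behind the head, I pushed in steps of 0.7 to 1 mm. It began to bind, and the push rose to a final 12 N. Single readings were 11.3 to 12.5 N, and none passed 15 N.
- **Last checks:** the side view after the fingers withdrew shows the key still in place, with no contact force on the gripper beyond sensor noise. The yellow and green keys, apple, salt shaker and crank handle look unmoved there. I did not separately recheck the lemon.
- **What did not quite agree:** the camera estimates of the keyway's sideways position differed by up to about 6 mm. I relied on contact forces while inserting, and the key entered freely. My position figures put the key's final depth at about 62 mm, where I would expect at most about 58 mm. I put this down to the true finger width and a small position error.
- **Not tested:** I did not pull on the key to prove it is tight. That rests on the final push force and on it staying put.

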